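# Clamp the gift tin in the packing jig

## Task

With a fingertip, push the chocolate tin along the channel of the packing jig until it is fully home against the end stop, then push the clamp's handle past its centre so that it snaps shut and its pad presses on the tin's lid. Do not lift the tin, do not shut the clamp before the tin is home, and leave the other things on the counter where they stand.

Things in the scene. Friction and masses are not known exactly. Their poses are not given: they have to be found in the camera images.
- jig: packing jig fixed on the counter: plywood plate 340 x 120 x 10 mm. Origin: centre of its underside. x axis along the channel from the open end to the end stop (yaw 1.57 +- 0.35: to the robot's left), z up. Two low aluminium rails (tops 22 mm above the counter, inner faces at y = +-37 mm, x = -170 to +50 mm) guide the tin. All its parts are fixed.
- stop (a point): middle of the end stop's face, an aluminium bar across the channel: jig x = +50 mm, y = 0, 22 mm above the counter; its top is 34 mm above the counter. Home, the tin's front lies on this face, its centre 60 mm before it.
- tin: flat dark gift tin with a paper band, 120 x 70 x 38 mm (its x, y, z), about 0.3 kg, loose in the jig's channel 40 to 80 mm short of the stop, long side along the channel. Origin: centre of its underside, which lies on the plate, 10 mm above the counter; its lid is 48 mm above the counter. Its x axis points towards the stop.
- clamp_angle (a joint): angle of the over-centre clamp: 0 = open (the start), grows as the handle is pulled back over the hinge towards the tin (to jig -x). A spring throws it to whichever side of centre (0.5 rad) it is on; 5 to 10 N level on the knob starts it, less nearer centre. About 1.0 with the pad on the tin's lid, 1.1 if no tin is there.
- pivot (a point): the clamp's hinge axis (parallel to the jig's y), mid-width: jig x = +85 mm, y = 0, 60 mm above the counter, in a steel bracket 34 mm square with its top 66 mm above the counter. Handle (12 mm bar, knob centre 105 mm from the hinge) and hold-down arm (72 mm) are one rigid piece, 53 degrees apart.
- clamp_knob (a point): centre of the black ball knob (26 mm diameter) at the end of the handle. Open: 36 mm beyond the hinge along jig x, 158 mm above the counter (handle leans away from the tin, 70 degrees above level). Shut: 63 mm on the tin's side of the hinge, 144 mm above the counter.
- clamp: the moving clamp piece: handle, arm and a round black rubber pad (20 mm diameter) under the arm's tip. Open, the arm stands up, leaning over the stop, its top about 128 mm above the counter; shut, it lies level and the pad presses on the lid at jig x = +20 mm. Origin: on the hinge axis (same point as the pivot).
- jar: amber glass jar with a metal lid, 64 mm diameter, 95 mm tall, beside the jig on its far side from the robot. Bystander. Origin: centre of its underside.
- cup: wooden cup, 68 mm diameter, 70 mm tall, beside the jig on the robot's side. Bystander. Origin: centre of its underside.
- bars: small cardboard carton with a paper band, 90 x 45 x 36 mm (its x, y, z), on the counter on the robot's side of the jig. Bystander. Origin: centre of its underside.
Not all that is in view belongs to the job. There is more than one size of the tin; the job needs the middle-sized.

How it is judged:
By the outcome, as a careful person would: the job done as asked, in the order asked, and still so for the second after the job is handed in, with the robot touching nothing.
It also fails if it takes over 51 s, if anything falls off the work surface, if the arm or the gripper's body presses on something with over 40 N, if the wrist force passes 120 N, or if a joint passes its speed limit or range.

## Robot

A 6-joint arm with a two-finger parallel gripper is mounted at the origin on the work surface. World frame = base frame: x ahead of the robot, y to its left, z up, the work surface at z = 0. Lengths are in m, angles in degrees, forces in N, time in s.
With the tool pointing down it reaches from about 0.375 to 0.9 m from the base axis. Payload 3.1 kg.
Tool frame: the origin (TCP) lies at the very end of the fingers, on their centre line; the grasp point (between the pads) lies 19 mm behind it; z points along the fingers, y is the direction in which the jaws open and shut (so a half turn about z gives the same grasp; the last joint's range is limited). The gripper opens to 87 mm and grips with 3 to 60 N. Pads are 19 mm wide; open, the fingers measure 117 mm over their backs; the gripper's body (75 mm by 190 mm) begins 51 mm behind the grasp point.
Start: joints at [57.496, 30.224, 82.088, -0, 67.689, -10.227], TCP at [0.237, 0.578, 0.223] pointing down, gripper open.
Joint ranges: [-176.69, 176.69], [-43.24, 126.21], [12.49, 139.97], [-82, 262], [0, 151.66], [-163.58, 163.58]. Speed limits (degrees/s): [159.86, 159.86, 180, 180, 180, 180].

## Interface

Orientations are given as a 3x3 rotation matrix whose columns are the frame's x, y, z axes.
In Python, from rig import bot gives the robot as it stands. The module is installed in compiled form; this text tells all that it offers.
- The arm moves only by the tool play_rows, never from a script. Its argument "targets" is a list of rows, each a list of 7 numbers: the closure, from 0 (fully open) to 1 (shut), then the shift along the world's x, y, z in m, then the turn, a rotation vector about the world's x, y, z in rad. A call has 1 to 12 rows; each row shifts and turns the commanded pose from where the row before left it; what a row does not reach is not made up. A row lasts 1/8 s, in which the tool goes at most 62.5 mm and 10.7 degrees, less where a joint would pass 70% of its speed; a pose out of reach is approached as far as the arm can. A call with a gripper value outside its range is refused whole. The fingers move at their own pace and stop on an object; the grip force is fixed at half the most. Time passes only in rows, so rows that do not move let the fingers close. It gives the time, the measured TCP pose, the force and the opening at its end, in the units of the state.
- bot.read_state(): the state, without advancing time (a new reading comes with each control period).
- bot.capture(name): name is "side" or "top"; returns the picture (480x640x3 uint8, blue, green, red); there is no depth.
- bot.get_calibration(name): a dict with "fx", "fy", "cx", "cy" (pixels), "R" (3x3) and "t" (3): a world point X has camera coordinates R X + t. Camera axes: x right, y down, z forward; pixel columns grow to the right and rows downward; lengths in m; the calibration is good to about 2 mm. A picture is of the moment at which its call begins. get_calibration takes no time and is no camera call.
- bot.hand_in(): hands the job in, once; it reports no verdict.
The state is a dict: "time_s": time; "joint_positions": joint angles; "qvel": joint speeds; "tau": joint torques, N m; "position": TCP position; "tcp_rot": TCP orientation; "force": force on the tool from outside, world axes, zero at the start; "moment": the same for the moment, N m; "opening": opening from 0.0 (shut) to 1.0 (fully open).
Only numpy, scipy, OpenCV 4.12 (cv2) and the standard library are available. Lean on these libraries where they do the work, as an engineer would, in place of code of your own. Each camera call takes 0.05 s, during which the arm holds its last target. There are 200 camera calls.

## Working session

There is one attempt and no reset: what is moved stays moved. The work goes in short steps, Python scripts to look and compute and a tool call to move; the robot and the scene stay as the last step left them, time stands still between calls to the robot, and variables do not carry over. Pictures are saved under pics/ and viewed, about 8 in all and at most 12, crops included, and the job is handed in when it is done.

Besides the shell and the picture viewer there is one more tool, called as name(argument=value, ...) on one line, values as JSON. play_rows: Moves the arm, as the interface text tells. Its arguments: {"type":"object","properties":{"targets":{"type":"array","items":{"type":"array","items":{"type":"number"}}}},"required":["targets"]}

```bash
mkdir -p pics; python3 - <<'E'
from rig import bot
import cv2
for n in("side","top"):
    cv2.imwrite(f"pics/{n}0.png",bot.capture(n)); c=bot.get_calibration(n); print(n,c)
print(bot.read_state())
E
```

```text
side {'fx': 450.88557871093974, 'fy': 450.88557871093974, 'cx': 319.1804894978956, 'cy': 240.30757982174953, 'R': array([[-0.99574656, -0.0899497 , -0.0199461 ],
       [-0.05220239,  0.7291855 , -0.68232208],
       [ 0.07591908, -0.67837863, -0.73077954]]), 't': array([0.59506676, 0.1705787 , 0.83963744])}
top {'fx': 486.4023018848133, 'fy': 486.4023018848133, 'cx': 314.05269343582415, 'cy': 238.93924732909116, 'R': array([[ 0.00465548, -0.99972354,  0.02304732],
       [-0.99483742, -0.00696673, -0.1012422 ],
       [ 0.10137477, -0.02245701, -0.99459481]]), 't': array([-0.11713385,  0.60672498,  0.91117931])}
{'time_s': 0.1, 'joint_positions': array([ 5.74975166e+01,  3.02744979e+01,  8.21477517e+01, -8.20206965e-04,
        6.76879196e+01, -1.02268134e+01]), 'qvel': array([ 0.02465986, -0.08734617, -0.09547059,  0.07541477,  0.01989214,
        0.08702191]), 'tau': array([-6.46478184e-04, -4.40989995e+01, -1.77150553e+01,  6.34937757e-02,
        5.34200482e-02, -2.96310816e-05]), 'position': array([0.23653668, 0.57781977, 0.22166745]), 'tcp_rot': array([[-9.25372664e-01,  3.79057237e-01, -1.02202757e-03],
       [ 3.79058473e-01,  9.25371288e-01, -1.62875512e-03],
       [ 3.28363553e-04, -1.89461367e-03, -9.99998151e-01]]), 'force': array([-0.20721684,  0.07825441, -0.13681741]), 'moment': array([-0.00968932, -0.01977099,  0.00357742]), 'opening': 0.9994187756906358}
```

View pics/side0.png

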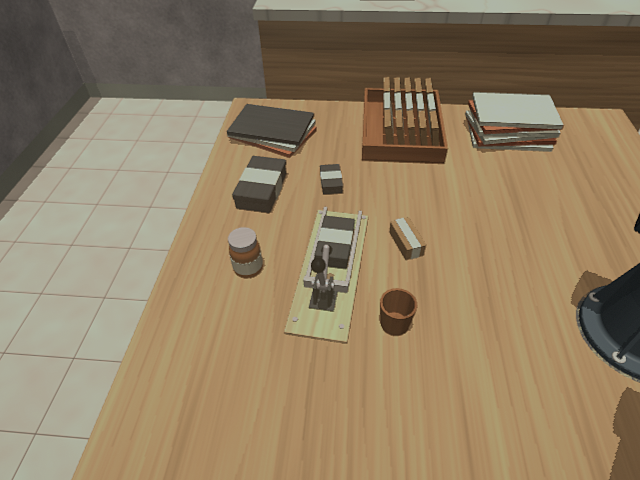

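View pics/top0.png

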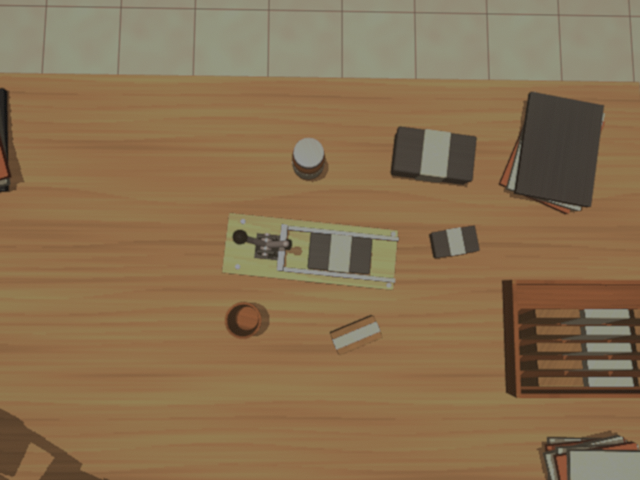

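The side view shows the jig in the middle, with its tin at about (335,242), the clamp at (322,280), the jar at (245,252), the cup at (398,312) and the bars at (408,238).

In the top view there are three banded tins:
- Large, at (434,155).
- In the jig's channel, at (340,253).
- Small, at (455,242).

The one in the channel fits, being middle-sized and already in the jig. I'll confirm that by its measured size and an enlarged crop.

```bash
cat > h.py <<'E'
import numpy as np, cv2
from rig import bot
def ray(n,uv,z):
    c=bot.get_calibration(n); uv=np.atleast_2d(np.float64(uv))
    d=np.c_[(uv[:,0]-c['cx'])/c['fx'],(uv[:,1]-c['cy'])/c['fy'],np.ones(len(uv))]@c['R']
    o=-c['R'].T@c['t']; return o+d*((z-o[2])/d[:,2])[:,None]
def proj(n,X):
    c=bot.get_calibration(n); p=np.atleast_2d(X)@c['R'].T+c['t']
    return np.c_[p[:,0]/p[:,2]*c['fx']+c['cx'],p[:,1]/p[:,2]*c['fy']+c['cy']]
def tri(uv1,uv2):
    P=[]
    for n in("top","side"):
        c=bot.get_calibration(n);K=np.array([[c['fx'],0,c['cx']],[0,c['fy'],c['cy']],[0,0,1]]);P.append(K@np.c_[c['R'],c['t']])
    X=cv2.triangulatePoints(*P,np.float64(uv1).reshape(2,1),np.float64(uv2).reshape(2,1)); return (X[:3]/X[3]).ravel()
E
python3 - <<'E'
from h import *
im=cv2.imread("pics/top0.png"); hsv=cv2.cvtColor(im,cv2.COLOR_BGR2HSV)
for p in [(350,225),(380,282),(230,262),(260,225),(322,253),(340,253),(295,320),(300,250),(240,237)]: print(p,hsv[p[1],p[0]])
m=cv2.inRange(hsv,(21,60,60),(35,255,255)); m[:200]=0;m[300:]=0
m=cv2.morphologyEx(m,cv2.MORPH_OPEN,np.ones((2,2)))
ys,xs=np.nonzero(m); pts=np.c_[xs,ys]; k=(xs>200)&(xs<420); pts=pts[k]
X=ray("top",pts,.010)[:,:2]
r=cv2.minAreaRect(np.float32(X*1000)); print("plate",r,cv2.boxPoints(r))
dark=cv2.inRange(hsv,(0,0,0),(179,110,62))
pale=cv2.inRange(hsv,(0,0,90),(179,80,255))
for nm,z,(x0,y0,x1,y1) in [("jig tin",.048,(304,231,374,276)),("large",.048,(385,120,485,190)),("small",.03,(425,222,485,262))]:
    mm=np.zeros_like(m); mm[y0:y1,x0:x1]=(dark|pale)[y0:y1,x0:x1]
    mm=cv2.morphologyEx(mm,cv2.MORPH_OPEN,np.ones((3,3)))
    ys,xs=np.nonzero(mm); print(nm,xs.min(),xs.max(),ys.min(),ys.max(),cv2.minAreaRect(np.float32(ray("top",np.c_[xs,ys],z)[:,:2]*1000)))
a=cv2.resize(im[195:305,205:415],None,fx=3.8,fy=3.8,interpolation=cv2.INTER_CUBIC)
a=cv2.convertScaleAbs(a,alpha=1.5)
cv2.imwrite("pics/c1.png",a)
E
```

```text
(350, 225) [ 20  97 142]
(380, 282) [ 24  93 145]
(230, 262) [ 31  80 149]
(260, 225) [ 25  89 146]
(322, 253) [19 45 80]
(340, 253) [ 34  26 149]
(295, 320) [ 19 115 146]
(300, 250) [ 16 117 124]
(240, 237) [15 77 53]
plate ((583.6515502929688, -108.54725646972656), (338.7353820800781, 119.41763305664062), 84.52393341064453) [[ 508.05246  -271.44397 ]
 [ 626.9252   -282.84    ]
 [ 659.2506     54.349457]
 [ 540.3779     65.74548 ]]
jig tin 304 373 231 275 ((579.4014282226562, -160.30152893066406), (84.01687622070312, 132.0930938720703), 0.38670432567596436)
large 391 466 129 183 ((773.2858276367188, -340.4222412109375), (147.78964233398438, 101.02780151367188), 82.92427062988281)
small 430 465 227 255 ((602.5504760742188, -374.27838134765625), (53.11423873901367, 64.05487823486328), 9.545181274414062)
```

View pics/c1.png

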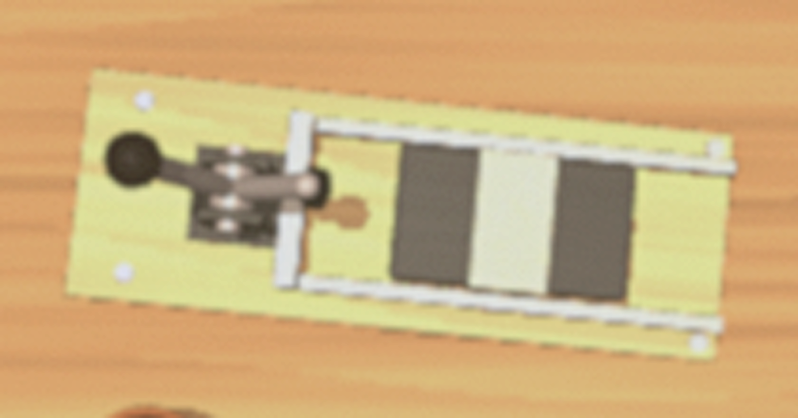

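The crop shows the jig's tin with lid corners at crop (402,143), (636,163), (625,300) and (392,280). The clamp is open, with its knob at (133,160) pointing away from the tin. The plate fit came out at 338.7 x 119.4 mm (true size 340 x 120), so the jig pose is good. Next I'll check the tin and knob in the jig frame.

```bash
cat >> h.py <<'E'
C=np.array([.58365,-.10855]); ex=np.array([.0954,.9954]); ey=np.array([-.9954,.0954])
def jig(X): d=np.atleast_2d(X)[:,:2]-C; return np.c_[d@ex,d@ey]*1000
def world(x,y=0): return C+x/1000*ex+y/1000*ey
E
python3 - <<'E'
from h import *
f=lambda u,v:(205+u/3.8,195+v/3.8)
c=[f(402,143),f(636,163),f(625,300),f(392,280)]
print("tin corners jig",jig(ray("top",c,.048)).round(1).tolist())
print("stop face top",jig(ray("top",[f(313,120),f(298,285)],.034)).round(1).tolist())
print("knob",jig(ray("top",[f(133,160)],.158)).round(1))
k=tri(f(133,160),(319,265));print("knob tri",k,jig(k))
print("bystanders",[jig(ray("top",[p],z)).round().tolist() for p,z in(((308,150),.095),((244,320),.07),((356,335),.036))])
for x in(-150,-80,165,83):print(x,world(x))
s=bot.read_state();t=world(-150);print("dx",t-s['position'][:2],"turn",-5.5-np.degrees(np.arctan2(s['tcp_rot'][1,1],s['tcp_rot'][0,1])))
E
```

```text
tin corners jig [[4.9, -33.9], [-113.3, -35.9], [-113.9, 33.2], [2.9, 35.0]]
stop face top [[51.1, -42.6], [49.8, 41.7]]
knob [[122.5  -1.5]]
knob tri [0.59529071 0.01325855 0.15791949] [[1.22358757e+02 3.33718577e-02]]
bystanders [[[26.0, -180.0]], [[110.0, 141.0]], [[-100.0, 150.0]]]
-150 [ 0.56934 -0.25786]
-80 [ 0.576018 -0.188182]
165 [0.599391 0.055691]
83 [ 0.5915682 -0.0259318]
dx [ 0.33280332 -0.83567977] turn -73.22465989452397
```

play_rows(targets=[[1,0.0208,-0.0522,0,0,0,-0.0799],[1,0.0208,-0.0522,0,0,0,-0.0799],[1,0.0208,-0.0522,0,0,0,-0.0799],[1,0.0208,-0.0522,0,0,0,-0.0799],[1,0.0208,-0.0522,0,0,0,-0.0799],[1,0.0208,-0.0522,0,0,0,-0.0799],[1,0.0208,-0.0522,0,0,0,-0.0799],[1,0.0208,-0.0522,0,0,0,-0.0799],[1,0.0208,-0.0522,0,0,0,-0.0799],[1,0.0208,-0.0522,0,0,0,-0.0799],[1,0.0208,-0.0522,0,0,0,-0.0799],[1,0.0208,-0.0522,0,0,0,-0.0799]])

```text
time_s: 1.6
position: [0.4868, -0.0498, 0.2224]
tcp_rot: [[-0.218, 0.976, -0.0], [0.976, 0.218, 0.0], [0.0, -0.0, -1.0]]
force: [0.6, 0.1, 0.1]
opening: 0.008
```

play_rows(targets=[[1,0.0208,-0.0522,0,0,0,-0.0799],[1,0.0208,-0.0522,0,0,0,-0.0799],[1,0.0208,-0.0522,0,0,0,-0.0799],[1,0.0208,-0.0522,0,0,0,-0.0799],[1,0,0,0,0,0,0],[1,0,0,0,0,0,0]])

```text
time_s: 2.35
position: [0.5688, -0.2562, 0.2216]
tcp_rot: [[0.096, 0.995, -0.002], [0.995, -0.096, 0.002], [0.002, -0.002, -1.0]]
force: [-0.1, 0.3, 0.3]
opening: 0.001
```

play_rows(targets=[[1,0,0,-0.05,0,0,0],[1,0,0,-0.05,0,0,0],[1,0,0,-0.04,0,0,0],[1,0,0,-0.03,0,0,0],[1,0,0,-0.015,0,0,0],[1,0,0,-0.01,0,0,0],[1,0,0,0,0,0,0],[1,0,0,0,0,0,0]])

```text
time_s: 3.35
position: [0.5704, -0.2572, 0.0287]
tcp_rot: [[0.096, 0.995, 0.002], [0.995, -0.096, -0.001], [-0.001, 0.002, -1.0]]
force: [-0.6, 0.2, 0.1]
opening: 0.007
```

```bash
python3 - <<'E'
from h import *
a=bot.capture("top")[190:310,200:420];b=bot.capture("side")[140:350,210:450]
a=cv2.convertScaleAbs(cv2.resize(a,(780,425),interpolation=2),alpha=1.5)
cv2.imwrite("pics/c2.png",cv2.resize(b,(685,600),interpolation=2))
s=bot.read_state();print(s['position'],jig(s['position']),s['force'])
E
```

```text
[ 0.570349   -0.25731799  0.02870265] [[-149.35257296   -0.95265359]] [ 0.45674632  0.0021018  -0.43281702]
```

View pics/c2.png

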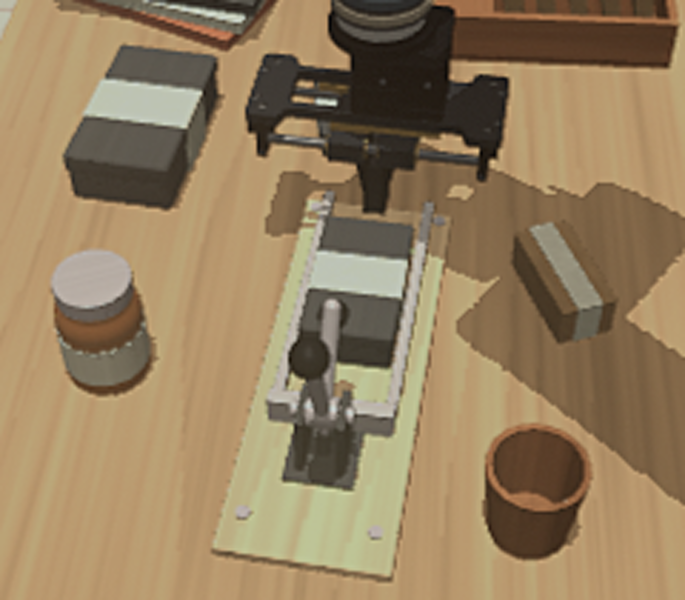

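The finger is down in the channel at crop (375,195), behind the tin's back face, clear of both rails. I'll push now at 40 mm/s.

play_rows(targets=[[1,0.0005,0.005,0,0,0,0],[1,0.0005,0.005,0,0,0,0],[1,0.0005,0.005,0,0,0,0],[1,0.0005,0.005,0,0,0,0],[1,0.0005,0.005,0,0,0,0],[1,0.0005,0.005,0,0,0,0],[1,0.0005,0.005,0,0,0,0],[1,0.0005,0.005,0,0,0,0],[1,0.0005,0.005,0,0,0,0],[1,0.0005,0.005,0,0,0,0],[1,0.0005,0.005,0,0,0,0]])

```text
time_s: 4.82
position: [0.5752, -0.2015, 0.0276]
tcp_rot: [[0.096, 0.995, -0.0], [0.995, -0.096, -0.0], [-0.0, -0.0, -1.0]]
force: [-0.2, -1.0, -1.8]
opening: 0.006
```

play_rows(targets=[[1,0.0003,0.003,0,0,0,0],[1,0.0003,0.003,0,0,0,0],[1,0.0002,0.002,0,0,0,0]])

```text
time_s: 5.2
position: [0.576, -0.1937, 0.0275]
tcp_rot: [[0.096, 0.995, -0.0], [0.995, -0.096, -0.0], [-0.0, -0.0, -1.0]]
force: [-0.0, -0.8, -0.7]
opening: 0.009
```

play_rows(targets=[[1,0.0002,0.002,0,0,0,0],[1,0.0002,0.002,0,0,0,0]])

```text
time_s: 5.45
position: [0.5764, -0.1898, 0.0275]
tcp_rot: [[0.096, 0.995, -0.0], [0.995, -0.096, 0.0], [0.0, -0.0, -1.0]]
force: [-0.4, -1.8, -1.3]
opening: 0.005
```

play_rows(targets=[[1,0.0002,0.002,0,0,0,0]])

```text
time_s: 5.58
position: [0.5766, -0.1878, 0.0275]
tcp_rot: [[0.096, 0.995, -0.0], [0.995, -0.096, -0.0], [-0.0, -0.0, -1.0]]
force: [0.2, -1.8, -0.6]
opening: 0.005
```

play_rows(targets=[[1,0.0001,0.001,0,0,0,0]])

```text
time_s: 5.7
position: [0.5767, -0.1868, 0.0275]
tcp_rot: [[0.096, 0.995, 0.0], [0.995, -0.096, -0.0], [-0.0, 0.0, -1.0]]
force: [-0.4, -4.7, -1.2]
opening: 0.007
```

play_rows(targets=[[1,0.0001,0.001,0,0,0,0]])

```text
time_s: 5.82
position: [0.5768, -0.1868, 0.0276]
tcp_rot: [[0.095, 0.995, 0.0], [0.995, -0.095, -0.002], [-0.002, 0.0, -1.0]]
force: [-2.3, -6.3, -1.0]
opening: 0.006
```

play_rows(targets=[[1,0,0.0005,0,0,0,0],[1,0,0,0,0,0,0]])

```text
time_s: 6.08
position: [0.5767, -0.1868, 0.0276]
tcp_rot: [[0.096, 0.995, 0.0], [0.995, -0.096, -0.002], [-0.002, 0.0, -1.0]]
force: [-1.8, -5.4, -1.3]
opening: 0.006
```

play_rows(targets=[[1,0.0002,0.002,0,0,0,0],[1,0.0002,0.002,0,0,0,0],[1,0,0,0,0,0,0]])

```text
time_s: 6.45
position: [0.5772, -0.1867, 0.0282]
tcp_rot: [[0.093, 0.996, 0.001], [0.996, -0.093, -0.008], [-0.008, 0.001, -1.0]]
force: [-5.6, -15.9, -0.6]
opening: 0.006
```

```bash
python3 - <<'E'
from h import *
a=bot.capture("top")[190:310,200:420]; cv2.imwrite("pics/a3.png",a)
b=bot.capture("side")[200:350,270:390]
a=cv2.convertScaleAbs(cv2.resize(a,(550,300),interpolation=2),alpha=1.5)
b=cv2.resize(b,(240,300),interpolation=2); cv2.imwrite("pics/c3.png",np.hstack([a,b]))
s=bot.read_state();print(s['position'],jig(s['position']),s['force'])
E
```

```text
[ 0.57718582 -0.18674011  0.02818561] [[-78.44712096  -1.02488739]] [ -4.3425955  -15.65387674  -1.61381516]
```

View pics/c3.png

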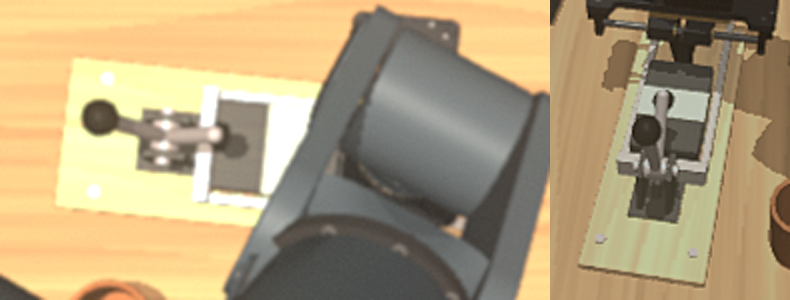

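The tin's front edge lies on the stop in both views. It didn't move when the push rose from 6 to 16 N, so it is home. I'll back off, rise, and cross over to the far side of the knob.

play_rows(targets=[[1,-0.0006,-0.006,0,0,0,0],[1,-0.0015,-0.015,0,0,0,0],[1,0,0,0.03,0,0,0],[1,0,0,0.05,0,0,0],[1,0,0,0.06,0,0,0],[1,0,0,0.06,0,0,0],[1,0,0,0,0,0,0],[1,0.0048,0.05,0,0,0,0],[1,0.0048,0.05,0,0,0,0],[1,0.0048,0.05,0,0,0,0],[1,0.0048,0.05,0,0,0,0],[1,0.0048,0.05,0,0,0,0]])

```text
time_s: 8.05
position: [0.5982, 0.0494, 0.226]
tcp_rot: [[0.096, 0.995, -0.003], [0.995, -0.096, 0.001], [0.001, -0.003, -1.0]]
force: [0.2, -0.9, -0.9]
opening: 0.005
```

play_rows(targets=[[1,0.001,0.01,0,0,0,0],[1,0,0,0,0,0,0],[1,0,0,0,0,0,0]])

```text
time_s: 8.43
position: [0.5999, 0.0563, 0.227]
tcp_rot: [[0.098, 0.995, -0.001], [0.995, -0.098, -0.0], [-0.0, -0.001, -1.0]]
force: [-1.2, -0.5, -0.2]
opening: 0.006
```

```bash
python3 - <<'E'
from h import *
s=bot.read_state();print(s['position'],jig(s['position']),s['force'],s['time_s'])
a=bot.capture("top")
hsv=cv2.cvtColor(a,cv2.COLOR_BGR2HSV)
b=bot.capture("side")[140:350,210:450]
cv2.imwrite("pics/c4.png",np.hstack([cv2.resize(a[180:320,200:420],(471,300),interpolation=2),cv2.resize(b,(320,300),interpolation=2)]))
E
```

```text
[0.59987197 0.05628728 0.22703595] [[165.62660671  -0.42187034]] [-1.161794   -0.4996166  -0.15194555] 8.425
```

View pics/c4.png

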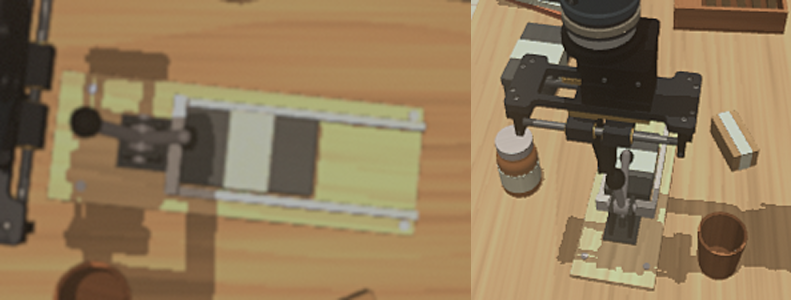

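In the top view the tin is still against the stop (front edge at crop x≈187), and the open knob is at (86,122). The finger is beyond the knob, so I'll lower it and push towards the tin.

play_rows(targets=[[1,0,0,-0.04,0,0,0],[1,0,0,-0.03,0,0,0],[1,0,0,-0.008,0,0,0],[1,0,0,0,0,0,0],[1,-0.0008,-0.008,0,0,0,0],[1,-0.0008,-0.008,0,0,0,0],[1,-0.0006,-0.006,0,0,0,0],[1,-0.0006,-0.006,0,0,0,0],[1,-0.0006,-0.006,0,0,0,0]])

```text
time_s: 9.65
position: [0.5976, 0.0249, 0.151]
tcp_rot: [[0.097, 0.995, 0.003], [0.995, -0.097, 0.003], [0.003, 0.003, -1.0]]
force: [0.1, 4.8, 3.6]
opening: 0.005
```

play_rows(targets=[[1,-0.0006,-0.006,0,0,0,0],[1,-0.0006,-0.006,0,0,0,0],[1,-0.0006,-0.006,0,0,0,0],[1,-0.0006,-0.006,0,0,0,0]])

```text
time_s: 10.15
position: [0.5944, -0.0013, 0.1495]
tcp_rot: [[0.096, 0.995, 0.0], [0.995, -0.096, -0.001], [-0.001, 0.0, -1.0]]
force: [1.6, 1.7, 1.7]
opening: 0.006
```

play_rows(targets=[[1,-0.0006,-0.006,0,0,0,0],[1,-0.0006,-0.006,0,0,0,0],[1,-0.0006,-0.006,0,0,0,0],[1,-0.0006,-0.006,0,0,0,0],[1,-0.0005,-0.005,0,0,0,0],[1,0,0,0,0,0,0]])

```text
time_s: 10.9
position: [0.5913, -0.0298, 0.1495]
tcp_rot: [[0.097, 0.995, -0.0], [0.995, -0.097, -0.0], [-0.0, -0.0, -1.0]]
force: [-0.4, 0.3, -0.4]
opening: 0.007
```

```bash
python3 - <<'E'
from h import *
s=bot.read_state();print(s['position'],jig(s['position']),s['force'],s['time_s'])
b=bot.capture("side")[160:350,240:400]
cv2.imwrite("pics/c5.png",cv2.resize(b,(505,600),interpolation=2))
E
```

```text
[ 0.59129824 -0.02977451  0.14951439] [[79.14276919 -0.09787528]] [-0.36952087  0.32823152 -0.37407985] 10.9
```

View pics/c5.png

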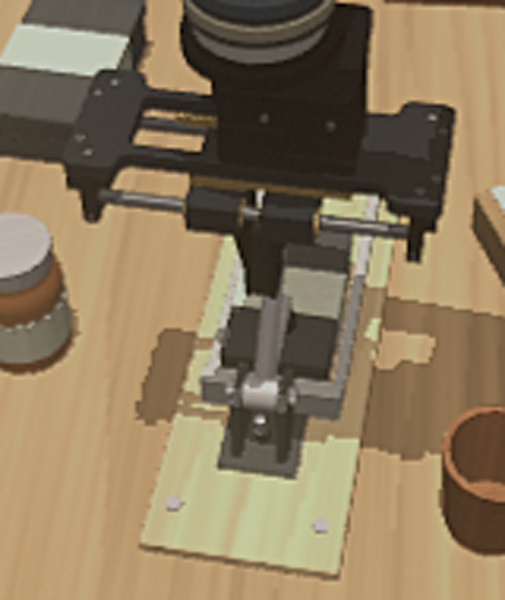

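The clamp has snapped over. The handle now leans towards the tin at crop (275,330), and the force is back to about 0. I'll move the finger away and check the result.

play_rows(targets=[[1,0.003,0.03,0,0,0,0],[1,0.003,0.03,0,0,0,0],[1,0,0.01,0.05,0,0,0],[1,-0.02,0.05,0.02,0,0,0],[1,-0.02,0.05,0.01,0,0,0],[1,-0.02,0.05,0,0,0,0],[1,-0.02,0.05,0,0,0,0],[1,-0.02,0.05,0,0,0,0],[1,0,0,0,0,0,0],[1,0,0,0,0,0,0]])

```text
time_s: 12.2
position: [0.4973, 0.2907, 0.2295]
tcp_rot: [[0.095, 0.995, 0.0], [0.995, -0.095, -0.001], [-0.001, 0.0, -1.0]]
force: [0.5, -0.7, 0.0]
opening: 0.002
```

```bash
python3 - <<'E'
from h import *
s=bot.read_state();print(s['position'],s['force'],s['time_s'])
a=bot.capture("top");b=bot.capture("side")
cv2.imwrite("pics/top6.png",a);cv2.imwrite("pics/side6.png",b)
print("expected knob top/side",proj("top",[*world(22),.144]),proj("side",[*world(22),.144]))
cv2.imwrite("pics/c6.png",np.hstack([cv2.convertScaleAbs(cv2.resize(a[130:370,210:420],(437,500),interpolation=2),alpha=1.4),cv2.resize(b[170:350,220:350],(361,500),interpolation=2)]))
E
```

```text
[0.49726405 0.29069591 0.22953436] [ 0.47516568 -0.67364378  0.04265195] 12.2
expected knob top/side [[299.70559422 244.81921412]] [[328.18650972 228.76816867]]
```

View pics/c6.png

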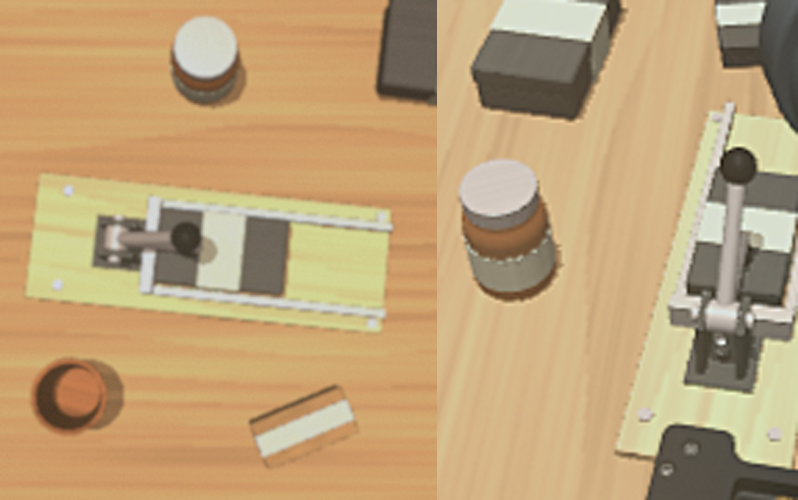

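The knob is at top (299.9,244.4) against an expected (299.7,244.8), which means it is shut on the lid. The tin lies on the stop, and the jar, cup and bars stand where they did.

```bash
python3 -c "
from rig import bot
print(bot.hand_in())"
```

```text
the job is handed in; nothing more can be done
None
```

The middle-sized tin is home against the end stop, the clamp is shut on its lid, and the job is handed in at about 12.3 s of the 51 s allowed.

- **Tin:** I pushed it about 46 mm along the channel with the closed fingertips. It stopped there and did not move as the push rose from 6 N to about 16 N. Both camera views showed its front on the stop before I touched the clamp.
- **Clamp:** I pushed the knob from its far side at about 5 N until it went over centre and snapped shut. With the arm backed away, the knob's position in the top view matched the expected shut position to within half a pixel.
- **Bystanders:** By eye, the jar, cup and bars stand where they did at the start in the last pictures, and the wrist force was under 1 N with the arm clear.

No check failed or disagreed. I did not measure the pad's contact with the lid directly; it is inferred from the knob's position.

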